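Latch the winch guard

TASK

Close the draw latch on top of the green crank winch's drum guard: hook the latch's loop over the keeper so that its cross pin sits behind the keeper under the lip, then press the red-sleeved lever down over centre until it bears firmly on its rubber-capped stop, drawing the yellow guard tight. Feel for the stop and do not force it: never push the lever or the guard with more than 20 N, and leave the things lying on the bench alone.

Things in the scene. Friction and masses are not known exactly. Their poses are not given: they have to be found in the camera images.
- winch: Green cast-iron crank winch, bolted down, upright; origin under its middle, x from the latch lever's end towards the keeper, y along the drum. Sizes in mm in this frame: tie plate top z 150, x -102 to 20, y +-75; the guard's flat yellow top goes on level to x 82, y +-59. Clear above these but for the latch (y +-25) and its pad, 42 wide, z to 162, x -34 to 18. Crank hangs at -y.
- lever (a joint): Latch lever, rad: 0 level towards winch -x, 1.57 upright. Pivot along winch y at x 0, z 174 mm. Stiff pivot: stays where left, 3 N at the sleeve or 12 N at the cross pin turns it. Starts 0.48 to 0.75. Loop hooked: tight below 1.05, up to 8 N at 70 mm from the pivot (near 0.8), over centre near 0.33, home on its stop between 0.02 and 0.21; does not fall home by itself.
- lever_tip (a point): End of the lever's red sleeve, mid-thickness, 88 mm from the pivot. The blade is flat steel, 22 mm wide, 5 mm thick, its middle plane through the pivot's axis; the last 32 mm carry the red sleeve, 26 mm wide and 8 mm thick, on which to press.
- lever_blade: The lever's blade with its sleeve; origin on the pivot's axis, x along the blade away from its end, y as the winch's.
- loop: The latch's loop: two steel links, 38 mm over their outsides, 75 mm long from their pin on the lever (18 mm from the lever's pivot, 9 degrees below the blade's line) to the cross pin; swings freely. Origin mid-way on the pin on the lever, x along the links to the cross pin. At the start it is unhooked: the cross pin lies on top of the keeper's lip.
- loop_pin (a point): Centre of the loop's cross pin: steel, 7 mm thick, 50 mm long along winch y, standing 6 mm out of each link. It can be gripped by its two ends (50 mm apart) from above and turns between the pads.
- keeper (a point): Pin centre's seat in the keeper, a steel hook 22 mm wide on the guard, open to winch +x. Axes as the winch's, tilted with the guard. In mm here: web x -6.5 to -3.5; lip x -6.5 to 2.5, z 5.5 to 8.5; floor z -5, x -4.5 to 19.5, 22 wide; guard's flat top z -17. A pin passed over the lip, lowered to the floor at x above 6 and drawn back to x = 0 is hooked.
- guard (a joint): Hinge of the yellow guard's front half, rad; 0 shut, grows as it opens to winch +x. Its stiff rubber seal holds it 4.5 mm ajar at the keeper (0.036), where a check stay stops it; the closed latch draws it in below 0.018.
- guard_shell: The front half of the yellow sheet guard with the keeper on it; origin on its hinge, at winch x 115, z 30 mm.
- stop_boss: Steel boss, 20 mm across, on the tie plate at winch x -50, y 0 (origin at its foot, z 150 mm) with the lever's stop: a screw with a rubber cap 14 mm across, top 22.7 to 30.7 mm above the plate. The screw is set anew each time and its height is not measured: the lever must be felt on to it.
- pulley_block: Brass pulley block with two sheaves, 122 x 22 x 39 mm, lying on the bench; origin under its middle. Leave alone.
- mass_large: Black iron hooked mass, 48 mm across, 95 mm high; origin at the foot. Leave alone.
- mass_small: Black iron hooked mass, 38 mm across, 83 mm high; origin at the foot. Leave alone.
- spool: White ceramic spool, 52 mm across, 52 mm high; origin at the foot. Leave alone.

How it is judged:
On the way, in this order (a step that is already met when the one before it is completed fails the run):
1. the loop's pin is behind the keeper's web and below its lip (x of loop_pin in the frame of keeper between -0.003 and 0.013 m and z of loop_pin in the frame of keeper between -0.006 and 0.004 m), for 0.2 s.
2. the lever is pressed over centre and the guard drawn in (value of joint lever below 0.23 rad and value of joint guard below 0.018 rad), for 0.2 s.
At the end, for the whole second after the job is handed in: The loop's pin is in the keeper, within 4 mm of its seat and under the lip; the lever is past centre (below 0.23 rad), lies still and bears on its stop's rubber cap (over 0.8 N); the guard is drawn in (below 0.018 rad) (all of step 2 and x of loop_pin in the frame of keeper between -0.003 and 0.004 m and z of loop_pin in the frame of keeper between -0.006 and 0.004 m and contact force between lever_blade and stop_boss above 0.8 N and velocity of joint lever between -0.05 and 0.05 rad/s); the robot touches nothing.
It fails at once if the robot pushes the lever with more than 20 N (contact force between any of the fingers, the arm and lever_blade above 20 N).
It fails at once if the robot pushes the guard with more than 20 N (contact force between any of the fingers, the arm and guard_shell above 20 N).
It fails at once if a thing lying on the bench is moved by more than 20 mm (distance of any of pulley_block, mass_large, mass_small, spool from where it was at the start of the episode above 0.02 m).
It also fails if it takes over 51 s, if anything falls off the work surface, if the arm or the gripper's body presses on something with over 40 N, if the wrist force passes 120 N, or if a joint passes its speed limit or range.

ROBOT

A 6-joint arm with a two-finger parallel gripper is mounted at the origin on the work surface. World frame = base frame: x ahead of the robot, y to its left, z up, the work surface at z = 0. Lengths are in m, angles in rad, forces in N, time in s.
With the tool pointing down it reaches from about 0.275 to 0.775 m from the base axis. Payload 14.6 kg.
Tool frame: the origin (TCP) lies at the very end of the fingers, on their centre line; the grasp point (between the pads) lies robot.pinch_z behind it (robot.pinch_z is the distance from the TCP to the grasp point, in m); z points along the fingers, y is the direction in which the jaws open and shut (so a half turn about z gives the same grasp; the last joint's range is limited). The gripper opens to 85 mm and grips with 20 to 120 N. Pads are 22 mm wide; open, the fingers measure 114 mm over their backs; the gripper's body (76 mm by 85 mm) begins 54 mm behind the grasp point. The pads swing forward as they close: fully open they stand 13 mm farther back than shut.
Start: joints at [-1.429, 0.263, -0.048, 1.259, 0, 1.415], TCP at [0.154, -0.502, 0.231] pointing down, gripper open.
Joint ranges: [-2.65, 2.65], [-0.89, 1.7], [-1.18, 1.37], [-2.13, 2.11], [-1.35, 1.29], [-3.14, 3.14]. Speed limits (rad/s): [1.89, 1.89, 2.57, 2.79, 3.14, 3.14].

INTERFACE

Orientations are given as a unit quaternion [w, x, y, z].
In Python, from cell import robot, imaging gives the robot as it stands.
- The arm moves only by the tool drive_tool, never from a script. Its argument "steps" is a list of rows, each a list of 3 entries, a list of its own where there are three numbers: the shift along the tool's x, y, z in cm, then the turn about the tool's z in degrees, then the closure, from 0 (fully open) to 1 (shut). In form: [[[dx, dy, dz], twist, claw], ...]. A call has 1 to 8 rows; each row shifts and turns the commanded pose from where the row before left it, along the tool's axes as they then stand; what a row does not reach is not made up. A row lasts 1/8 s, in which the tool goes at most 62.5 mm and 10.7 degrees, less where a joint would pass 70% of its speed; a pose out of reach is approached as far as the arm can. A call with a gripper value outside its range is refused whole. The fingers move at their own pace and stop on an object; the grip force is fixed at half the most. Time passes only in rows, so rows that do not move let the fingers close. It gives the time, the measured TCP pose, the force and the opening at its end, in the units of the state.
- robot.observe(): the state, without advancing time (a new reading comes with each control period).
- imaging.capture(name): name is "scene" or "top" or "wrist"; returns a dict with "image" (384x512x3 uint8, blue, green, red), "camera_matrix" (3x3 intrinsics, pixels), "extrinsics" (4x4, takes a point from world to camera coordinates); the wrist camera has in their place "T_tool_cam" (4x4, takes a point from camera to tool coordinates, whose origin is the TCP and whose axes are the flange's). Camera axes: x right, y down, z forward; pixel columns grow to the right and rows downward; lengths in m; the calibration is good to about 2 mm. A picture is of the moment at which its call begins: read the wrist's pose just before it. There is no depth.
- robot.hand_in(): hands the job in, once; it reports no verdict.
The state is a dict: "clock": time; "joints": joint angles; "dq": joint speeds; "joint_efforts": joint torques, N m; "eef_pos": TCP position; "ee_rot": TCP orientation; "contact_force": force on the tool from outside, world axes, zero at the start; "wrist_torque": the same for the moment, N m; "gripper_width": finger opening in m.
Only numpy, scipy, OpenCV 4.12 (cv2) and the standard library are available. Lean on these libraries where they do the work, as an engineer would, in place of code of your own. Each camera call takes 0.05 s, during which the arm holds its last target. There are 200 camera calls.

## Working session

There is one attempt and no reset: what is moved stays moved. The work goes in short steps, Python scripts to look and compute and a tool call to move; the robot and the scene stay as the last step left them, time stands still between calls to the robot, and variables do not carry over. Pictures are saved under pics/ and viewed, about 8 in all and at most 12, crops included, and the job is handed in when it is done.

Besides the shell and the picture viewer there is one more tool, called as name(argument=value, ...), one argument or row to a line, values as JSON. drive_tool: Moves the arm, as the interface text tells. Its arguments: {"type":"object","properties":{"steps":{"type":"array","items":{"type":"array"}}},"required":["steps"]}

```bash
mkdir -p pics; ls; cat > h.py <<'E'
import numpy as np, cv2
from cell import robot, imaging
def snap(n,f):
    c=imaging.capture(n); cv2.imwrite('pics/'+f,c['image']); return c
E
python3 - <<'E'
from h import *
s=robot.observe(); print(s, robot.pinch_z)
import pickle
d={n:snap(n,n+'0.png') for n in('scene','top')}
pickle.dump(d,open('cams.pkl','wb'))
for n in d: print(d[n]['camera_matrix'],d[n]['extrinsics'])
cv2.imwrite('pics/both.png',np.hstack([d['scene']['image'],d['top']['image']])[:, :])
E
```

```text
pics
{'clock': 0.0, 'joints': array([-1.42930060e+00,  2.63503208e-01, -4.89627301e-02,  1.25939089e+00,
        4.00420098e-05,  1.41549849e+00]), 'dq': array([ 0.00109263, -0.00099342,  0.00066185,  0.00124262, -0.00013425,
        0.00081573]), 'joint_efforts': array([-3.79281228e-04, -6.37633610e+01,  3.84574020e+01,  1.38871896e-02,
       -1.12488633e-04, -6.95212591e-06]), 'eef_pos': array([ 0.15350583, -0.50176041,  0.23082585]), 'ee_rot': array([-5.30101588e-04,  9.89009251e-01,  1.47852696e-01,  2.36797985e-05]), 'contact_force': array([-0.20530089,  0.64434926, -1.57832971]), 'wrist_torque': array([ 0.00851376,  0.03086898, -0.0011109 ]), 'gripper_width': 0.0851860562026117} 0.0187
[[351.26589469   0.         259.78750491]
 [  0.         351.26589469 188.08439992]
 [  0.           0.           1.        ]] [[ 0.34674095  0.93795378 -0.00366408 -0.26552066]
 [ 0.53577317 -0.20126698 -0.82002361 -0.21860314]
 [-0.7698817   0.28237265 -0.57231797  1.28171712]
 [ 0.          0.          0.          1.        ]]
[[422.41687151   0.         258.525675  ]
 [  0.         422.41687151 188.02400007]
 [  0.           0.           1.        ]] [[-2.94275997e-03 -9.99886486e-01  1.47768645e-02  4.19829342e-02]
 [-9.85316734e-01  3.76650246e-04 -1.70736028e-01  6.27829027e-01]
 [ 1.70711082e-01 -1.50623270e-02 -9.85205995e-01  8.82032895e-01]
 [ 0.00000000e+00  0.00000000e+00  0.00000000e+00  1.00000000e+00]]
```

View pics/scene0.png

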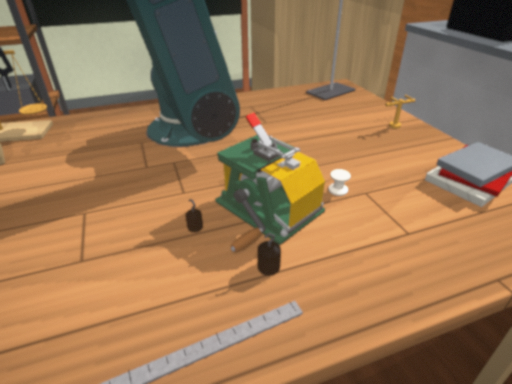

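View pics/top0.png

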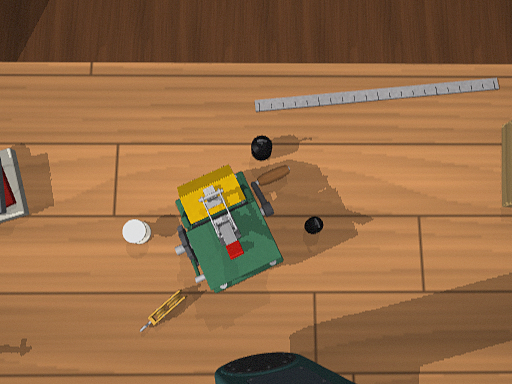

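The winch is near the image centre in both views. In the top view the red sleeve is at about (234,250) and the keeper at about (211,192). I'll enlarge both.

```bash
python3 - <<'E'
from h import *
a=cv2.imread('pics/top0.png')[155:300,160:300]; b=cv2.imread('pics/scene0.png')[105:245,205:345]
a=cv2.resize(a[:140],(560,560),interpolation=cv2.INTER_CUBIC);cv2.imwrite('pics/c1.png',a)
cv2.imwrite('pics/c1.png',np.hstack([cv2.resize(a,(400,400)),cv2.resize(b,(400,400),interpolation=cv2.INTER_CUBIC)]))
E
```

```text
(no output)
```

View pics/c1.png

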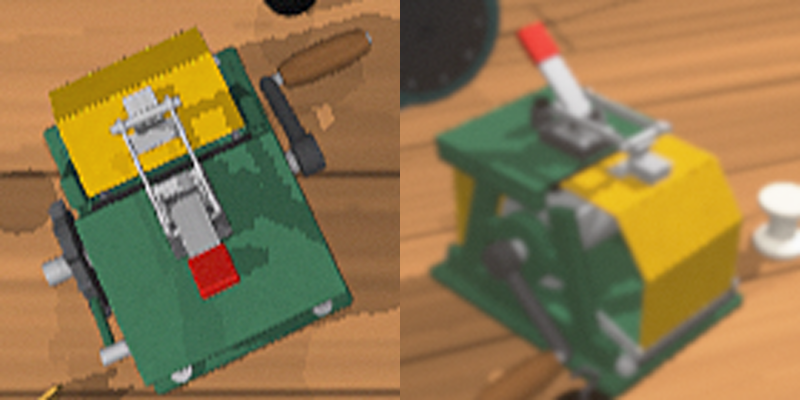

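```bash
cat > fit.py <<'E'
from h import *
import pickle
from scipy.optimize import least_squares
d=pickle.load(open('cams.pkl','rb'))
def proj(n,P):
    c=d[n];p=c['extrinsics']@np.r_[P,1];q=c['camera_matrix']@p[:3];return q[:2]/q[2]
k=140/400
T=[((57,121),(82,59,150)),((210,54),(82,-59,150)),((352,293),(-102,-75,150)),((85,198),(20,59,150)),((243,135),(20,-59,150)),((222,291),'tip'),((114,128),('pin',25)),((179,100),('pin',-25))]
S=[((622,212),(82,-59,150)),((718,155),(82,59,150)),((436,131),(-102,-75,150)),((545,190),(20,-75,150)),((533,27),'tip'),((668,126),('pin',25))]
def W(p,v):
    x,y,z=np.array(v)/1e3;c,s=np.cos(p[2]),np.sin(p[2]);return np.array([p[0]+c*x-s*y,p[1]+s*x+c*y,z])
def pt(p,m):
    t=p[3]
    if m=='tip': m=(-88*np.cos(t),0,174+88*np.sin(t))
    elif m[0]=='pin':
        a=t-.157;lx,lz=-18*np.cos(a),174+18*np.sin(a);z=p[4];m=(lx+np.sqrt(75**2-(lz-z)**2),m[1],z)
    return W(p,m)
def res(p):
    r=[]
    for n,L,o in(('top',T,(160,155)),('scene',S,(205,105))):
        for (u,v),m in L:
            u2=u-(400 if n=='scene' else 0)
            r.append(proj(n,pt(p,m))-(np.array([u2,v])*k+o))
    return np.r_[np.ravel(r),(p[4]-179)/2]
if __name__=='__main__':
    s=least_squares(res,[.42,.05,.3,.6,179],x_scale=[.1,.1,.3,.3,5],loss='soft_l1')
    print(s.x);print(res(s.x)[:-1].reshape(-1,2).round(1).tolist())
    p=s.x;a=p[3]-.157
    print('pin',pt(p,('pin',0)),'tip',pt(p,'tip'),'pivot',W(p,(0,0,174)))
E
python3 fit.py
```

```text
[5.40259059e-01 1.12481146e-01 4.16263626e-01 6.53615728e-01
 1.79022804e+02]
[[-1.2, 0.6], [0.3, 0.3], [-3.9, -1.2], [1.1, 2.4], [1.2, 0.2], [-2.2, -0.3], [-2.6, -0.4], [-1.1, -1.1], [-2.9, 0.4], [-0.9, 0.2], [0.6, 0.6], [-2.1, -0.4], [-1.4, 1.1], [-0.1, 0.7]]
pin [0.5943033  0.13637402 0.1790228 ] tip [0.47636252 0.08423258 0.22750936] pivot [0.54025906 0.11248115 0.174     ]
```

```bash
cat > nav.py <<'E'
from fit import *
from scipy.spatial.transform import Rotation as R
P=np.array([.54026,.11248,.41626])
def go(v,P=P):
    s=robot.observe();q=s['ee_rot'];M=R.from_quat(q[[1,2,3,0]]).as_matrix()
    dl=M.T@(W(P,v)-s['eef_pos'])*100
    yaw=np.arctan2(M[1,0],M[0,0]);tw=np.degrees((yaw-P[2]+np.pi/2)%np.pi-np.pi/2)
    c,sn=np.cos(P[2]),np.sin(P[2]);e=s['eef_pos'][:2]-P[:2]
    print('t',s['clock'],'winch tcp mm',(np.array([c*e[0]+sn*e[1],-sn*e[0]+c*e[1],s['eef_pos'][2]])*1e3).round(1),'d cm',dl.round(2),'twist',tw.round(1),'w',s['gripper_width'],'F',s['contact_force'].round(1),'J',s['joints'].round(2))
if __name__=='__main__':
    import sys;go([float(a) for a in sys.argv[1:4]])
E
python3 nav.py 59 0 290; python3 -c "
from h import *
print(imaging.capture('wrist')['T_tool_cam'],imaging.capture('wrist')['camera_matrix'])"
```

```text
t 0.1 winch tcp mm [-602.1 -405.4  230.9] d cm [ 60.81 -48.14  -5.86] twist -6.8 w 0.08569936944488198 F [ 0.  -0.6  0.3] J [-1.43  0.26 -0.05  1.26 -0.    1.42]
[[-9.17922537e-05 -9.59163891e-01 -2.82850883e-01  7.08242638e-02]
 [ 9.99999842e-01 -2.44856888e-04  5.05798831e-04  5.97312406e-05]
 [-5.54401962e-04 -2.82850792e-01  9.59163762e-01 -1.41826463e-01]
 [ 0.00000000e+00  0.00000000e+00  0.00000000e+00  1.00000000e+00]] [[342.57475743   0.         264.11896222]
 [  0.         342.57475743 188.17550053]
 [  0.           0.           1.        ]]
```

drive_tool(
  steps=[
    [[0, 0, -5.9], 0, 0],
    [[4, -3.2, 0], -1, 0],
    [[4, -3.2, 0], -1, 0],
    [[4, -3.2, 0], -1, 0],
    [[4, -3.2, 0], -1, 0],
    [[4, -3.2, 0], -1, 0],
    [[4, -3.2, 0], -1, 0],
    [[4, -3.2, 0], -1, 0],
  ],
)

```text
clock: 1.2
eef_pos: [0.3404, -0.1944, 0.2903]
ee_rot: [0.0, 0.978, 0.208, 0.0]
contact_force: [0.5, -0.9, -0.0]
gripper_width: 0.0854
```

```bash
python3 nav.py 59 0 290
```

```text
t 1.2 winch tcp mm [-306.9 -199.9  290.3] d cm [ 3.665e+01 -1.988e+01  3.000e-02] twist 0.2 w 0.08543370897823026 F [ 0.5 -0.9 -0. ] J [-0.73  0.02 -0.19  1.36  0.    1.99]
```

drive_tool(
  steps=[
    [[4.6, -2.5, 0], 0, 0],
    [[4.6, -2.5, 0], 0, 0],
    [[4.6, -2.5, 0], 0, 0],
    [[4.6, -2.5, 0], 0, 0],
    [[4.6, -2.5, 0], 0, 0],
    [[4.6, -2.5, 0], 0, 0],
    [[4.6, -2.5, 0], 0, 0],
    [[4.4, -2.4, 0], 0, 0],
  ],
)

```text
clock: 2.2
eef_pos: [0.5941, 0.1364, 0.2901]
ee_rot: [0.0, 0.978, 0.208, -0.0]
contact_force: [0.5, -0.6, 1.0]
gripper_width: 0.0855
```

drive_tool(
  steps=[
    [[0, 0, 0], 0, 0.15],
    [[0, 0, 0], 0, 0.15],
  ],
)

```text
clock: 2.45
eef_pos: [0.593, 0.1346, 0.29]
ee_rot: [0.0, 0.978, 0.208, -0.0]
contact_force: [-0.6, -0.2, 0.1]
gripper_width: 0.0728
```

```bash
cat > wr.py <<'E'
from nav import *
import pickle,sys
s=robot.observe();c=snap('wrist',sys.argv[1]+'.png');c['T']=s;pickle.dump((s,c),open(sys.argv[1]+'.pkl','wb'))
im=cv2.imread('pics/'+sys.argv[1]+'.png');cv2.imwrite('pics/'+sys.argv[1]+'.png',cv2.resize(im,(768,576),interpolation=cv2.INTER_CUBIC))
go([59,0,179])
E
python3 wr.py w1
```

```text
t 2.5 winch tcp mm [ 56.9  -1.4 290.3] d cm [ 0.22 -0.14 11.13] twist 0.1 w 0.07269447556783534 F [-0.5  0.6 -0. ] J [ 0.09  0.41  0.33  1.49 -0.    2.81]
```

View pics/w1.png

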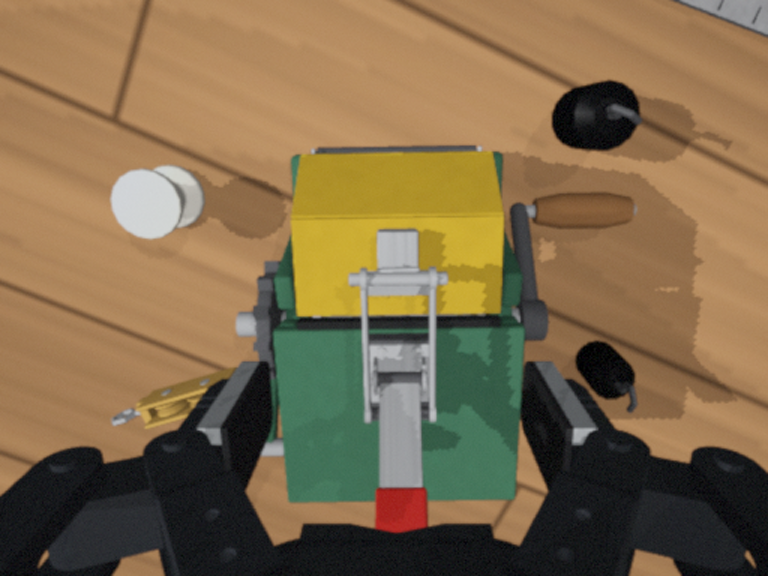

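Wrist view is square to the winch. The pin ends are at (351,280) and (446,280), the guard crease runs (294,216)–(503,216), and the lip plate is around (398,245) with the floor tongue.

```bash
cat > wp.py <<'E'
from nav import *
import pickle
def pix(f,u,v,z,P=P):
    s,c=pickle.load(open(f+'.pkl','rb'));q=s['ee_rot'];M=R.from_quat(q[[1,2,3,0]]).as_matrix();T=c['T_tool_cam']
    r=M@T[:3,:3]@np.linalg.solve(c['camera_matrix'],[u/1.5,v/1.5,1]);o=M@T[:3,3]+s['eef_pos']
    X=o+r*(z/1e3-o[2])/r[2];e=X[:2]-P[:2];c_,s_=np.cos(P[2]),np.sin(P[2])
    return np.array([c_*e[0]+s_*e[1],-s_*e[0]+c_*e[1]])*1e3
E
python3 -c "
from wp import *
for u,v,z in [(351,280,179),(446,280,179),(294,216,152),(503,216,152),(377,231,162),(417,231,162),(297,315,150),(502,315,150),(287,499,150),(516,499,150),(376,527,225),(427,527,225)]: print(u,v,pix('w1',u,v,z).round(1))"
```

```text
351 280 [54.5 22. ]
446 280 [ 54.6 -26.7]
294 216 [83.  54.8]
503 216 [ 83.3 -59.5]
377 231 [76.7  9.1]
417 231 [ 76.8 -12.2]
297 315 [24.7 56.5]
502 315 [ 25.1 -63. ]
287 499 [-103.1   69.7]
516 499 [-102.7  -79.9]
376 527 [-57.7   8.4]
427 527 [-57.7 -16.5]
```

```bash
python3 - <<'E'
from nav import *
w=W(P,(0,-3.2,0));print(w)
t=open('nav.py').read().replace('P=np.array([.54026,.11248,.41626])','P=np.array([%.5f,%.5f,.431])'%(w[0],w[1]));open('nav.py','w').write(t)
E
python3 nav.py 54.5 0 167; python3 -c "
from wp import *
for u,v,z in [(351,280,179),(446,280,179),(287,499,150),(516,499,150)]: print(u,v,pix('w1',u,v,z).round(1))"
```

```text
[0.5415539  0.10955326 0.        ]
t 2.5 winch tcp mm [ 56.9   0.9 290.3] d cm [-0.23  0.09 12.33] twist -0.7 w 0.07269447556783534 F [-0.5  0.6 -0. ] J [ 0.09  0.41  0.33  1.49 -0.    2.81]
351 280 [54.9 24.4]
446 280 [ 54.3 -24.3]
287 499 [-102.    74.4]
516 499 [-103.8  -75.2]
```

drive_tool(
  steps=[
    [[-0.2, 0.1, 0], -0.4, 0],
    [[0, 0, 3], 0, 0],
    [[0, 0, 3], 0, 0],
    [[0, 0, 2.5], 0, 0],
    [[0, 0, 2], 0, 0],
    [[0, 0, 1], 0, 0],
    [[0, 0, 0.8], 0, 0],
    [[0, 0, 0], 0, 0],
  ],
)

```text
clock: 3.5
eef_pos: [0.5918, 0.1328, 0.1674]
ee_rot: [0.0, 0.977, 0.211, 0.0]
contact_force: [0.4, -0.9, 0.5]
gripper_width: 0.0854
```

```bash
python3 wr.py w2
```

```text
t 3.55 winch tcp mm [ 55.6   0.2 167.7] d cm [ 0.34  0.02 -1.13] twist -0.3 w 0.08559483843034506 F [0.8 0.7 0.7] J [ 0.09  0.43  0.03  1.17 -0.    2.8 ]
```

View pics/w2.png

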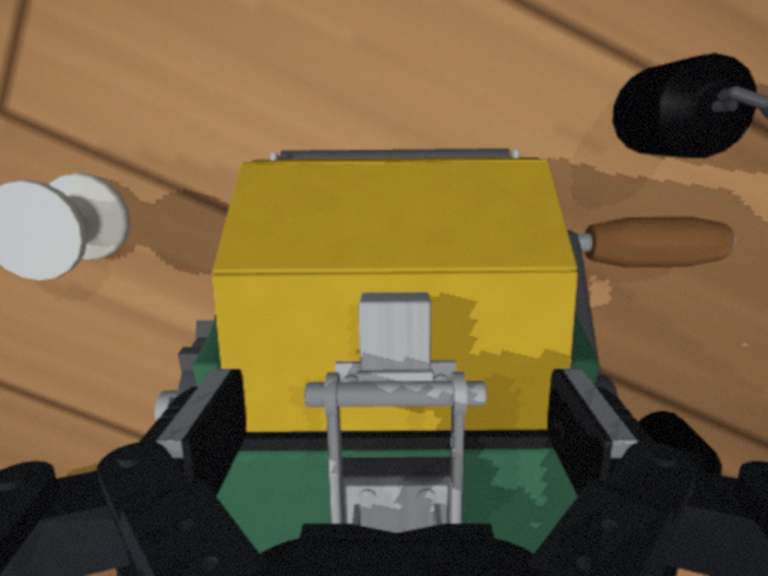

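```bash
python3 -c "
from wp import *
for u,v,z in [(306,393,179),(486,393,179),(361,293,162),(430,293,162),(345,363,175.5),(455,363,175.5),(200,412,170)]: print(u,v,pix('w2',u,v,z).round(1))"
```

```text
306 393 [55.4 25.6]
486 393 [ 55.1 -25.2]
361 293 [79.5 10.6]
430 293 [ 79.4 -10.1]
345 363 [62.9 14.7]
455 363 [ 62.7 -16.6]
200 412 [44.2 60.1]
```

drive_tool(
  steps=[
    [[0, 0, 0], 0, 0.25],
    [[0, 0, 0], 0, 0.35],
    [[0, 0, 0], 0, 0.45],
    [[0, 0, 0], 0, 0.6],
    [[0, 0, 0], 0, 0.6],
  ],
)

```text
clock: 4.18
eef_pos: [0.5921, 0.1331, 0.1681]
ee_rot: [-0.0, 0.977, 0.211, 0.001]
contact_force: [-1.4, 0.3, 8.0]
gripper_width: 0.0466
```

```bash
python3 wr.py w3
```

```text
t 4.225 winch tcp mm [ 55.7   0.3 168.1] d cm [ 0.33  0.03 -1.09] twist -0.3 w 0.04637655612447232 F [-2.4  0.5  9.1] J [0.09 0.43 0.03 1.17 0.   2.8 ]
```

View pics/w3.png

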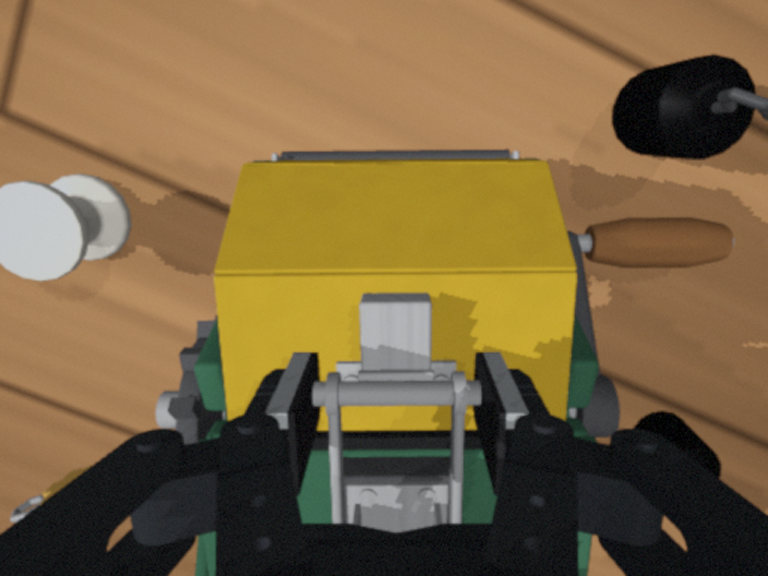

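drive_tool(
  steps=[
    [[0, 0, -0.2], 0, 0.6],
    [[0, 0, -0.2], 0, 0.6],
    [[0.2, 0, 0], 0, 0.6],
    [[0.2, 0, 0], 0, 0.6],
    [[0.2, 0, 0], 0, 0.6],
    [[0, 0, 0], 0, 0.6],
  ],
)

```text
clock: 4.97
eef_pos: [0.593, 0.1339, 0.1695]
ee_rot: [0.001, 0.977, 0.211, -0.005]
contact_force: [-22.2, -11.4, 0.4]
gripper_width: 0.0463
```

```bash
python3 nav.py 70 0 171
```

```text
t 4.975 winch tcp mm [ 56.9   0.6 169.5] d cm [ 1.31  0.05 -0.17] twist -0.3 w 0.046267707658908065 F [-22.2 -11.4   0.4] J [ 0.09  0.44  0.05  1.19 -0.    2.81]
```

drive_tool(
  steps=[
    [[0.2, 0, -0.1], 0, 0.7],
    [[0.2, 0, -0.1], 0, 0.7],
    [[0, 0, 0], 0, 0.7],
  ],
)

```text
clock: 5.35
eef_pos: [0.5984, 0.1363, 0.1723]
ee_rot: [0.0, 0.977, 0.211, -0.003]
contact_force: [-13.6, -4.8, 0.9]
gripper_width: 0.046
```

```bash
python3 nav.py 70 0 171
```

```text
t 5.35 winch tcp mm [ 62.8   0.5 172.3] d cm [0.72 0.05 0.12] twist -0.3 w 0.045961659415873476 F [-13.6  -4.8   0.9] J [ 0.09  0.44  0.07  1.2  -0.    2.81]
```

drive_tool(
  steps=[
    [[0.15, 0, 0], 0, 0.7],
    [[0.15, 0, 0], 0, 0.7],
    [[0.15, 0, 0], 0, 0.7],
    [[0, 0, 0], 0, 0.7],
  ],
)

```text
clock: 5.85
eef_pos: [0.603, 0.1384, 0.1724]
ee_rot: [0.0, 0.977, 0.211, -0.002]
contact_force: [-10.6, -3.7, 0.1]
gripper_width: 0.0461
```

```bash
python3 wr.py w4
```

```text
t 5.9 winch tcp mm [ 67.9   0.5 172.4] d cm [-0.89  0.06 -0.65] twist -0.3 w 0.04604979740286448 F [-11.   -3.4   1.2] J [ 0.09  0.45  0.08  1.21 -0.    2.81]
```

View pics/w4.png

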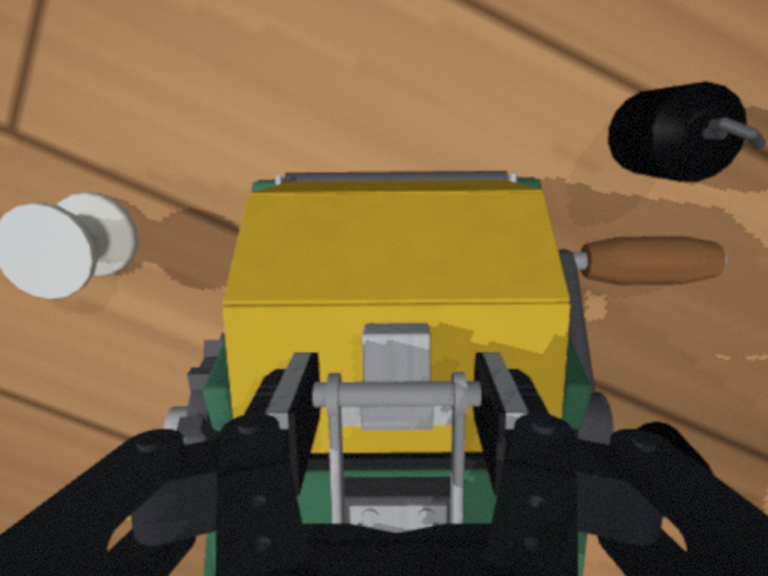

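```bash
python3 -c "
from wp import *
for u,v,z in [(313,393,183),(480,393,183),(363,325,162),(430,325,162),(357,428,175.5),(435,428,175.5),(397,400,175)]: print(u,v,pix('w4',u,v,z).round(1))"
```

```text
313 393 [67.3 24.2]
480 393 [ 67.1 -23.3]
363 325 [79.7 11. ]
430 325 [ 79.6 -10.3]
357 428 [51.1 12.6]
435 428 [ 51.  -11.3]
397 400 [60.4  0.3]
```

drive_tool(
  steps=[
    [[0.13, 0, 0], 0, 0.7],
    [[0.12, 0, 0], 0, 0.7],
    [[0, 0, 0.2], 0, 0.7],
    [[0, 0, 0.3], 0, 0.7],
    [[0, 0, 0.3], 0, 0.7],
    [[0, 0, 0], 0, 0.7],
  ],
)

```text
clock: 6.65
eef_pos: [0.6054, 0.1395, 0.1645]
ee_rot: [0.0, 0.977, 0.211, -0.002]
contact_force: [-10.8, -2.5, 2.5]
gripper_width: 0.0465
```

```bash
python3 nav.py 70 0 156.5
```

```text
t 6.65 winch tcp mm [ 70.5   0.5 164.5] d cm [-0.05  0.05  0.8 ] twist -0.3 w 0.046544836094812206 F [-10.8  -2.5   2.5] J [ 0.1   0.46  0.07  1.19 -0.    2.81]
```

drive_tool(
  steps=[
    [[0, 0, 0.2], 0, 0.7],
    [[0, 0, 0.2], 0, 0.7],
    [[0, 0, 0.2], 0, 0.7],
    [[0, 0, 0.1], 0, 0.7],
    [[0, 0, 0], 0, 0.7],
  ],
)

```text
clock: 7.28
eef_pos: [0.6055, 0.1395, 0.1578]
ee_rot: [0.0, 0.977, 0.211, -0.002]
contact_force: [-11.0, -3.0, 3.8]
gripper_width: 0.0459
```

```bash
python3 nav.py 70 0 156.5
```

```text
t 7.275 winch tcp mm [ 70.6   0.5 157.8] d cm [-0.06  0.05  0.13] twist -0.3 w 0.04592183205134247 F [-11.   -3.    3.8] J [ 0.1   0.46  0.06  1.17 -0.    2.81]
```

drive_tool(
  steps=[
    [[0, 0, 0.15], 0, 0.7],
    [[-0.3, 0, 0], 0, 0.7],
    [[-0.3, 0, 0], 0, 0.7],
    [[-0.2, 0, 0], 0, 0.7],
    [[-0.2, 0, 0], 0, 0.7],
    [[0, 0, 0], 0, 0.7],
  ],
)

```text
clock: 8.02
eef_pos: [0.5999, 0.1367, 0.1573]
ee_rot: [-0.001, 0.977, 0.212, 0.002]
contact_force: [7.6, 8.6, -2.7]
gripper_width: 0.0461
```

```bash
python3 nav.py 59 0 156.5
```

```text
t 8.025 winch tcp mm [ 64.3   0.4 157.3] d cm [-0.53  0.04  0.07] twist -0.3 w 0.04608008554386564 F [ 7.6  8.6 -2.7] J [0.09 0.44 0.03 1.15 0.   2.81]
```

drive_tool(
  steps=[
    [[-0.1, 0, 0], 0, 0.7],
    [[-0.1, 0, 0], 0, 0.7],
    [[-0.1, 0, 0], 0, 0.7],
    [[0, 0, 0], 0, 0.7],
  ],
)

```text
clock: 8.52
eef_pos: [0.5973, 0.1356, 0.1573]
ee_rot: [-0.001, 0.977, 0.212, 0.002]
contact_force: [9.6, 8.5, -3.4]
gripper_width: 0.0463
```

```bash
python3 wr.py w5; python3 -c "
from h import *
a=cv2.imread('pics/w5.png')[250:470,250:550];cv2.imwrite('pics/w5c.png',cv2.resize(a,(780,572),interpolation=cv2.INTER_CUBIC))"
```

```text
t 8.575 winch tcp mm [ 61.5   0.3 157.3] d cm [-0.25  0.03 -2.17] twist -0.3 w 0.046295946592213054 F [ 8.8  8.2 -2.3] J [0.09 0.44 0.02 1.15 0.   2.8 ]
```

View pics/w5c.png

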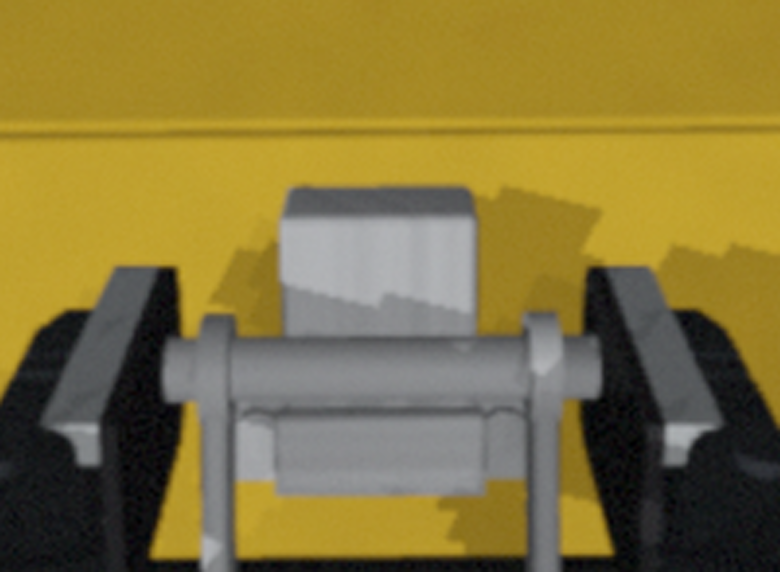

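drive_tool(
  steps=[
    [[-0.1, 0, 0.05], 0, 0.7],
    [[-0.1, 0, 0.05], 0, 0.7],
    [[-0.05, 0, 0], 0, 0.7],
    [[0, 0, 0], 0, 0.7],
  ],
)

```text
clock: 9.07
eef_pos: [0.5952, 0.1346, 0.1563]
ee_rot: [-0.001, 0.977, 0.212, 0.002]
contact_force: [9.6, 9.3, -3.3]
gripper_width: 0.0461
```

```bash
python3 nav.py 59 0 156.5
```

```text
t 9.075 winch tcp mm [ 59.2   0.3 156.3] d cm [-0.02  0.03 -0.02] twist -0.3 w 0.04608352200812647 F [ 9.6  9.3 -3.3] J [0.09 0.44 0.01 1.14 0.   2.8 ]
```

drive_tool(
  steps=[
    [[-0.1, 0, 0], 0, 0.7],
    [[0, 0, 0], 0, 0.7],
  ],
)

```text
clock: 9.32
eef_pos: [0.5944, 0.1342, 0.1563]
ee_rot: [-0.001, 0.977, 0.212, 0.002]
contact_force: [10.3, 8.2, -3.2]
gripper_width: 0.0461
```

drive_tool(
  steps=[
    [[-0.1, 0, 0], 0, 0.7],
    [[0, 0, 0], 0, 0.7],
  ],
)

```text
clock: 9.57
eef_pos: [0.5936, 0.1338, 0.1564]
ee_rot: [-0.001, 0.977, 0.212, 0.002]
contact_force: [11.7, 7.9, -3.8]
gripper_width: 0.0461
```

drive_tool(
  steps=[
    [[-0.1, 0, 0], 0, 0.7],
    [[0, 0, 0], 0, 0.7],
  ],
)

```text
clock: 9.82
eef_pos: [0.5931, 0.1336, 0.1564]
ee_rot: [-0.001, 0.977, 0.212, 0.003]
contact_force: [14.0, 10.8, -3.8]
gripper_width: 0.046
```

```bash
python3 wr.py w6; python3 -c "
from h import *
a=cv2.imread('pics/w6.png')[250:470,250:550];cv2.imwrite('pics/w6c.png',cv2.resize(a,(780,572),interpolation=cv2.INTER_CUBIC))"
```

```text
t 9.875 winch tcp mm [ 56.9   0.3 156.4] d cm [ 0.23  0.03 -2.26] twist -0.3 w 0.046487039152435225 F [13.3 11.2 -4.1] J [0.09 0.43 0.   1.14 0.   2.8 ]
```

View pics/w6c.png

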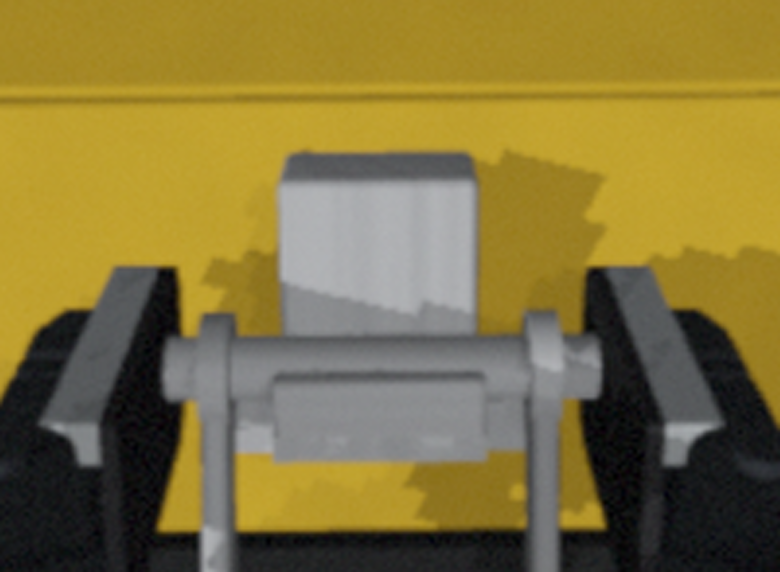

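Hooked: the lip (y≈375–460 in the crop) now overlaps the pin (y≈337–400), and force is rising against the web. Next I'll release and lift.

drive_tool(
  steps=[
    [[0.1, 0, 0], 0, 0.4],
    [[0, 0, 0], 0, 0],
    [[0, 0, 0], 0, 0],
    [[0, 0, 0], 0, 0],
    [[0, 0, -2], 0, 0],
    [[0, 0, -4], 0, 0],
    [[0, 0, -5], 0, 0.5],
    [[0, 0, 0], 0, 1],
  ],
)

```text
clock: 10.88
eef_pos: [0.5926, 0.1329, 0.2692]
ee_rot: [0.0, 0.977, 0.211, 0.003]
contact_force: [-0.3, 1.3, -0.4]
gripper_width: 0.0517
```

```bash
python3 wr.py w7; python3 -c "
import numpy as np
for t in [1.3,1.1,1,.9,.8,.7,.6,.5,.4,.3,.2,.15,.1,.05]:
  print(t,(-76*np.cos(t)+4*np.sin(t)+11).round(1),(174+76*np.sin(t)+4*np.cos(t)).round(1))"
```

```text
t 10.925 winch tcp mm [ 55.6   0.  267.1] d cm [ 0.32 -0.01  8.81] twist -0.3 w 0.04410867143126397 F [-0.6  0.  -0.5] J [ 0.09  0.4   0.26  1.42 -0.    2.8 ]
1.3 -5.5 248.3
1.1 -19.9 243.5
1 -26.7 240.1
0.9 -33.1 236.0
0.8 -39.1 231.3
0.7 -44.6 226.0
0.6 -49.5 220.2
0.5 -53.8 213.9
0.4 -57.4 207.3
0.3 -60.4 200.3
0.2 -62.7 193.0
0.15 -63.5 189.3
0.1 -64.2 185.6
0.05 -64.7 181.8
```

View pics/w7.png

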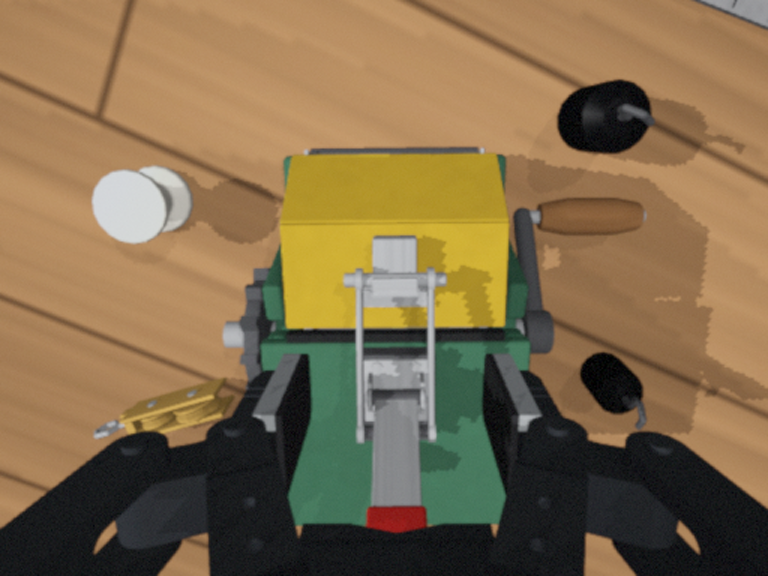

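```bash
python3 -c "
from wp import *
a=cv2.imread('pics/w7.png')[220:320,320:470];cv2.imwrite('pics/w7c.png',cv2.resize(a,(750,500),interpolation=cv2.INTER_CUBIC))
for t in [.5,.6,.7,.8,.9,1.,1.1,1.2]:
  z=174+56*np.sin(t)+4*np.cos(t); print(t, (-56*np.cos(t)+4*np.sin(t)).round(1), pix('w7',397,507,z).round(1))
print([pix('w7',u,v,z).round(1) for u,v,z in [(345,281,167),(446,281,167),(373,236,162),(416,236,162)]])"
```

```text
0.5 -47.2 [-46.1  -0.2]
0.6 -44.0 [-42.3  -0.2]
0.7 -40.3 [-38.8  -0.2]
0.8 -36.1 [-35.6  -0.2]
0.9 -31.7 [-32.8  -0.2]
1.0 -26.9 [-30.3  -0.2]
1.1 -21.8 [-28.3  -0.2]
1.2 -16.6 [-26.7  -0.2]
[array([56.3, 24.9]), array([ 56., -25.]), array([77.8, 10.9]), array([ 77.7, -10.3])]
```

View pics/w7c.png

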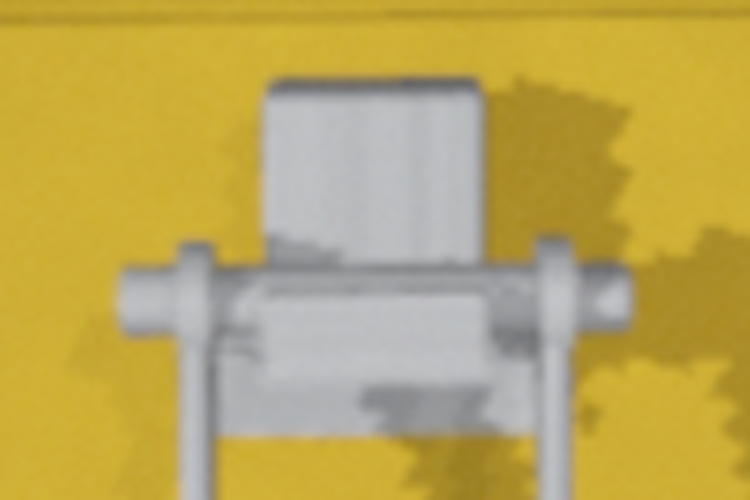

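drive_tool(
  steps=[
    [[-2, 0, 0], 0, 1],
    [[-2.5, 0, 0], 0, 1],
    [[-2, 0, 0], 0, 1],
    [[0, 0, 1.5], 0, 1],
    [[0, 0, 1.2], 0, 1],
    [[0, 0, 0], 0, 1],
  ],
)

```text
clock: 11.68
eef_pos: [0.5316, 0.1059, 0.2374]
ee_rot: [-0.0, 0.977, 0.211, -0.001]
contact_force: [-0.3, 0.2, 0.8]
gripper_width: -0.0004
```

```bash
python3 nav.py -26.7 0 240
```

```text
t 11.675 winch tcp mm [-10.6   0.8 237.4] d cm [-1.61  0.09 -0.26] twist -0.3 w -0.00041821030952241103 F [-0.3  0.2  0.8] J [ 0.05  0.29  0.01  1.29 -0.    2.76]
```

drive_tool(
  steps=[
    [[-0.4, 0, 0], 0, 1],
    [[-0.3, 0.05, 0], 0, 1],
    [[-0.2, 0, 0], 0, 1],
    [[-0.15, 0, 0], 0, 1],
    [[0, 0, 0], 0, 1],
  ],
)

```text
clock: 12.3
eef_pos: [0.5228, 0.1011, 0.2389]
ee_rot: [0.0, 0.977, 0.211, 0.0]
contact_force: [0.4, -0.7, 0.0]
gripper_width: -0.0
```

drive_tool(
  steps=[
    [[-0.2, 0, 0.05], 0, 1],
    [[-0.2, 0, 0.05], 0, 1],
    [[-0.15, 0, 0.1], 0, 1],
    [[0, 0, 0], 0, 1],
  ],
)

```text
clock: 12.8
eef_pos: [0.5179, 0.0989, 0.2369]
ee_rot: [0.0, 0.977, 0.211, 0.0]
contact_force: [0.4, 1.1, 2.2]
gripper_width: -0.0002
```

drive_tool(
  steps=[
    [[-0.2, 0, 0.1], 0, 1],
    [[-0.2, 0, 0.1], 0, 1],
    [[-0.2, 0, 0.1], 0, 1],
    [[0, 0, 0], 0, 1],
  ],
)

```text
clock: 13.3
eef_pos: [0.5123, 0.0963, 0.2336]
ee_rot: [-0.0, 0.977, 0.211, -0.0]
contact_force: [2.8, 1.0, -0.4]
gripper_width: -0.0003
```

```bash
python3 nav.py -44.6 0 226
```

```text
t 13.3 winch tcp mm [-3.210e+01  2.000e-01  2.336e+02] d cm [-1.25  0.03  0.76] twist -0.3 w -0.0002602721666851928 F [ 2.8  1.  -0.4] J [ 0.03  0.26 -0.05  1.26 -0.    2.75]
```

drive_tool(
  steps=[
    [[-0.25, 0, 0.15], 0, 1],
    [[-0.25, 0, 0.15], 0, 1],
    [[-0.25, 0, 0.15], 0, 1],
    [[0, 0, 0], 0, 1],
  ],
)

```text
clock: 13.8
eef_pos: [0.5054, 0.0932, 0.2292]
ee_rot: [0.0, 0.977, 0.211, -0.0]
contact_force: [2.6, 1.1, 0.1]
gripper_width: -0.0001
```

drive_tool(
  steps=[
    [[-0.25, 0, 0.16], 0, 1],
    [[-0.25, 0, 0.2], 0, 1],
    [[-0.2, 0, 0.2], 0, 1],
    [[0, 0, 0], 0, 1],
  ],
)

```text
clock: 14.3
eef_pos: [0.4991, 0.0903, 0.2236]
ee_rot: [0.0, 0.977, 0.211, 0.0]
contact_force: [2.9, 2.0, 1.6]
gripper_width: 0.0002
```

```bash
python3 nav.py -53.8 0 214
```

```text
t 14.3 winch tcp mm [-46.5   0.3 223.6] d cm [-0.73  0.03  0.96] twist -0.3 w 0.00018858457651375172 F [2.9 2.  1.6] J [ 0.02  0.24 -0.11  1.23 -0.    2.73]
```

drive_tool(
  steps=[
    [[-0.2, 0, 0.2], 0, 1],
    [[-0.2, 0, 0.25], 0, 1],
    [[-0.2, 0, 0.25], 0, 1],
    [[0, 0, 0], 0, 1],
  ],
)

```text
clock: 14.8
eef_pos: [0.4934, 0.0878, 0.2165]
ee_rot: [0.0, 0.977, 0.211, -0.0]
contact_force: [3.2, 1.2, 1.6]
gripper_width: -0.0003
```

drive_tool(
  steps=[
    [[-0.15, 0, 0.25], 0, 1],
    [[-0.15, 0, 0.25], 0, 1],
    [[-0.15, 0, 0.25], 0, 1],
    [[0, 0, 0], 0, 1],
  ],
)

```text
clock: 15.3
eef_pos: [0.4892, 0.0859, 0.2088]
ee_rot: [-0.0, 0.977, 0.211, -0.0]
contact_force: [0.7, -0.6, 0.6]
gripper_width: 0.0004
```

```bash
python3 nav.py -60.4 0 200
```

```text
t 15.3 winch tcp mm [-57.5   0.4 208.8] d cm [-0.29  0.05  0.88] twist -0.3 w 0.0004266666975431801 F [ 0.7 -0.6  0.6] J [ 0.01  0.22 -0.16  1.18 -0.    2.73]
```

```bash
python3 - <<'E'
from nav import *
c=snap('scene','s2.png')['image'];w=imaging.capture('wrist')['image'];t=snap('top','t2.png')['image']
A=cv2.resize(c[70:220,215:335],(440,550),interpolation=cv2.INTER_CUBIC)
B=cv2.resize(w[150:384,130:410],(360,300),interpolation=cv2.INTER_CUBIC)
C=cv2.resize(t[160:275,165:303],(360,250),interpolation=cv2.INTER_CUBIC)
cv2.imwrite('pics/m2.png',np.hstack([A,np.vstack([B,C])[:550]]));go([-60,0,200])
E
```

```text
t 15.45 winch tcp mm [-57.2   0.5 208.9] d cm [-0.28  0.05  0.89] twist -0.3 w -7.303095651467242e-05 F [-0.1  0.  -0.9] J [ 0.01  0.22 -0.16  1.18  0.    2.73]
```

View pics/m2.png

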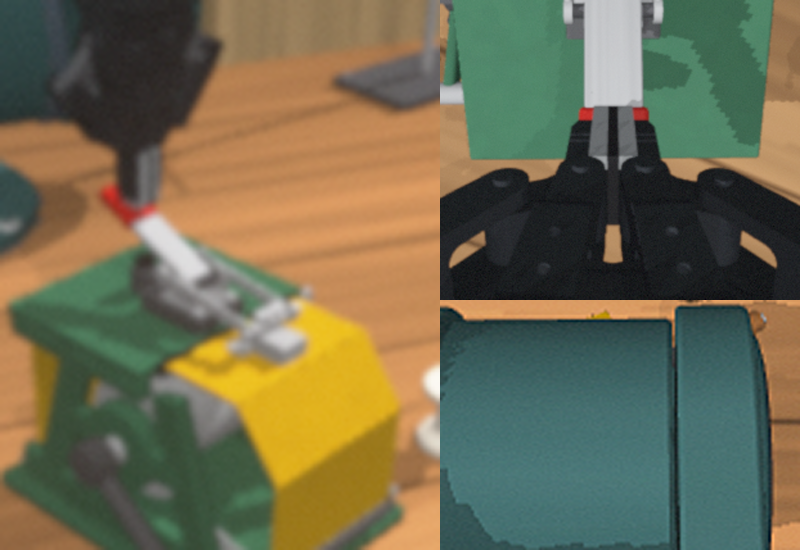

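Finger is on the red sleeve, lever at about 0.4, and the loop is still at the keeper. Continuing slowly.

drive_tool(
  steps=[
    [[-0.1, 0, 0.2], 0, 1],
    [[-0.1, 0, 0.2], 0, 1],
    [[0, 0, 0], 0, 1],
  ],
)

```text
clock: 15.82
eef_pos: [0.4877, 0.0852, 0.2051]
ee_rot: [-0.0, 0.977, 0.211, -0.0]
contact_force: [-0.5, 1.1, 0.7]
gripper_width: 0.0002
```

drive_tool(
  steps=[
    [[-0.1, 0, 0.2], 0, 1],
    [[0, 0, 0.2], 0, 1],
    [[0, 0, 0], 0, 1],
  ],
)

```text
clock: 16.2
eef_pos: [0.4868, 0.0847, 0.201]
ee_rot: [0.0, 0.977, 0.211, -0.0]
contact_force: [0.9, -0.2, 0.4]
gripper_width: 0.0
```

drive_tool(
  steps=[
    [[-0.1, 0, 0.15], 0, 1],
    [[0, 0, 0.15], 0, 1],
    [[0, 0, 0], 0, 1],
  ],
)

```text
clock: 16.58
eef_pos: [0.4858, 0.0843, 0.198]
ee_rot: [0.0, 0.977, 0.211, -0.0]
contact_force: [-0.6, -0.0, 0.7]
gripper_width: -0.0004
```

drive_tool(
  steps=[
    [[0, 0, 0.15], 0, 1],
    [[0, 0, 0.1], 0, 1],
    [[0, 0, 0], 0, 1],
  ],
)

```text
clock: 16.95
eef_pos: [0.4859, 0.0844, 0.1956]
ee_rot: [-0.0, 0.977, 0.211, -0.0]
contact_force: [-0.1, -0.9, 0.2]
gripper_width: 0.0
```

drive_tool(
  steps=[
    [[0, 0, 0.1], 0, 1],
    [[0, 0, 0.1], 0, 1],
    [[0, 0, 0], 0, 1],
  ],
)

```text
clock: 17.32
eef_pos: [0.4859, 0.0844, 0.1936]
ee_rot: [-0.0, 0.977, 0.211, -0.0]
contact_force: [-0.3, -0.7, 1.8]
gripper_width: -0.0
```

drive_tool(
  steps=[
    [[0, 0, 0.1], 0, 1],
    [[0, 0, 0.1], 0, 1],
    [[0, 0, 0], 0, 1],
  ],
)

```text
clock: 17.7
eef_pos: [0.486, 0.0844, 0.1916]
ee_rot: [-0.0, 0.977, 0.211, -0.0]
contact_force: [-0.8, -0.0, 0.4]
gripper_width: 0.0003
```

drive_tool(
  steps=[
    [[0, 0, 0.1], 0, 1],
    [[0, 0, 0.1], 0, 1],
    [[0, 0, 0], 0, 1],
  ],
)

```text
clock: 18.08
eef_pos: [0.486, 0.0844, 0.1896]
ee_rot: [-0.0, 0.977, 0.211, -0.0]
contact_force: [-0.5, -0.4, 0.5]
gripper_width: 0.0002
```

drive_tool(
  steps=[
    [[0, 0, 0.1], 0, 1],
    [[0, 0, 0.05], 0, 1],
    [[0, 0, 0], 0, 1],
  ],
)

```text
clock: 18.45
eef_pos: [0.486, 0.0844, 0.1881]
ee_rot: [-0.0, 0.977, 0.211, -0.0]
contact_force: [-0.1, -0.0, 0.2]
gripper_width: -0.0
```

drive_tool(
  steps=[
    [[0, 0, 0.1], 0, 1],
    [[0, 0, 0.05], 0, 1],
    [[0, 0, 0], 0, 1],
  ],
)

```text
clock: 18.82
eef_pos: [0.486, 0.0844, 0.1866]
ee_rot: [-0.0, 0.977, 0.211, -0.0]
contact_force: [-0.8, -1.0, -0.1]
gripper_width: 0.0002
```

drive_tool(
  steps=[
    [[0, 0, 0.1], 0, 1],
    [[0, 0, 0.05], 0, 1],
    [[0, 0, 0], 0, 1],
  ],
)

```text
clock: 19.2
eef_pos: [0.486, 0.0844, 0.1851]
ee_rot: [-0.0, 0.977, 0.211, 0.0]
contact_force: [0.0, 0.6, 0.4]
gripper_width: -0.0
```

drive_tool(
  steps=[
    [[0, 0, 0.1], 0, 1],
    [[0, 0, 0.05], 0, 1],
    [[0, 0, 0], 0, 1],
  ],
)

```text
clock: 19.58
eef_pos: [0.486, 0.0844, 0.1836]
ee_rot: [-0.0, 0.977, 0.211, -0.0]
contact_force: [0.4, 0.6, -0.8]
gripper_width: -0.0004
```

drive_tool(
  steps=[
    [[0, 0, 0.1], 0, 1],
    [[0, 0, 0.05], 0, 1],
    [[0, 0, 0], 0, 1],
  ],
)

```text
clock: 19.95
eef_pos: [0.486, 0.0844, 0.1821]
ee_rot: [0.0, 0.977, 0.211, -0.0]
contact_force: [-0.9, -1.3, 1.9]
gripper_width: -0.0
```

drive_tool(
  steps=[
    [[0, 0, 0.1], 0, 1],
    [[0, 0, 0], 0, 1],
  ],
)

```text
clock: 20.2
eef_pos: [0.486, 0.0844, 0.1816]
ee_rot: [0.0, 0.977, 0.211, 0.0]
contact_force: [-3.1, -0.2, 8.9]
gripper_width: 0.0001
```

drive_tool(
  steps=[
    [[0, 0, 0.05], 0, 1],
    [[0, 0, 0], 0, 1],
  ],
)

```text
clock: 20.45
eef_pos: [0.486, 0.0844, 0.1815]
ee_rot: [0.0, 0.977, 0.211, 0.0]
contact_force: [-4.9, -1.0, 15.0]
gripper_width: 0.0
```

Firm stop: 15 N with almost no travel. Backing off and checking by image code.

drive_tool(
  steps=[
    [[0, 0, -0.2], 0, 1],
    [[0, 0, -1], 0, 1],
    [[0, 0, -4], 0, 1],
    [[0, 0, -5], 0, 1],
    [[3, 0, -2], 0, 1],
    [[4, 0, 0], 0, 1],
    [[2, 0, 0], 0, 1],
    [[0, 0, 0], 0, 1],
  ],
)

```text
clock: 21.45
eef_pos: [0.5686, 0.122, 0.3023]
ee_rot: [-0.0, 0.977, 0.212, -0.0]
contact_force: [0.3, 0.2, -0.4]
gripper_width: -0.0001
```

```bash
python3 wr.py w8; python3 - <<'E'
from wp import *
a=cv2.imread('pics/w8.png');h=cv2.cvtColor(a,cv2.COLOR_BGR2HSV)
red=((h[...,0]<6)|(h[...,0]>174))&(h[...,1]>180)&(h[...,2]>70)
ys,xs=np.nonzero(red);print('red',xs.min(),xs.max(),ys.min(),ys.max(),len(xs))
u=np.median(xs)
for t in(0.05,.1,.2,.4): print(t,'inner end want',(-56*np.cos(t)+4*np.sin(t)).round(1),'got',pix('w8',u,ys.min(),174+56*np.sin(t)+4*np.cos(t)).round(1))
yl=(abs(h[...,0].astype(int)-25)<5)&(h[...,1]>150)&(h[...,2]>120)
# profile along columns of the pin ends (y=+-22) and mid for pin/lip, yellow flag + gray
for yw in(22.,-22.,0.):
    best=[min(range(250,550),key=lambda u:abs(pix('w8',u,v,167)[1]-yw)) for v in(250,)][0]
    print('y',yw,'u',best,[(v,round(float(pix('w8',best,v,167)[0]),1),int(a[v,best-2:best+3].mean()),int(yl[v,best])) for v in range(150,330,5)])
E
```

```text
t 21.5 winch tcp mm [ 29.   -0.  302.6] d cm [ 3.010e+00 -1.000e-02  1.236e+01] twist -0.3 w 8.688457636386055e-05 F [-1.2  0.9 -0.6] J [ 0.07  0.36  0.28  1.5  -0.    2.79]Traceback (most recent call last):
  File "<stdin>", line 4, in <module>
    return umr_minimum(a, axis, None, out, keepdims, initial, where)
ValueError: zero-size array to reduction operation minimum which has no identity
```

drive_tool(
  steps=[
    [[-3, 4, 0], 0, 1],
    [[-4, 4, 0], 0, 1],
    [[-4, 4, 0], 0, 1],
    [[-4, 4, 0], 0, 1],
    [[-4, 4, 0], 0, 1],
    [[-4, 4, 0], 0, 1],
    [[-4, 4, 0], 0, 1],
    [[0, 0, 0], 0, 1],
  ],
)

```text
clock: 22.5
eef_pos: [0.4356, -0.2475, 0.3029]
ee_rot: [0.0, 0.978, 0.209, -0.0]
contact_force: [-0.1, 1.0, -0.1]
gripper_width: 0.0001
```

```bash
cat > chk.py <<'E'
from fit import *
from nav import P
def W2(v): return W(P,v)
for n,r in(('scene',(0,0,512,384)),('top',(150,130,320,320))):
    old=cv2.imread(f'pics/{n}0.png')
    for tag,a in(('before',old),('now',snap(n,n+'9.png')['image'])):
        h=cv2.cvtColor(a,cv2.COLOR_BGR2HSV)
        m=(((h[...,0]<6)|(h[...,0]>174))&(h[...,1]>170)&(h[...,2]>90)).astype(np.uint8)
        k,l,st,ce=cv2.connectedComponentsWithStats(m)
        print(n,tag,[(ce[i].round(1).tolist(),int(st[i,4])) for i in range(1,k) if st[i,4]>15 and 190<ce[i][0]<300])
    for t in(.05,.1,.2,.3,.4,.65): print('  model',t,proj(n,W2((-72*np.cos(t)+4*np.sin(t),0,174+72*np.sin(t)+4*np.cos(t)))).round(1))
E
python3 chk.py
```

```text
scene before [([252.4, 119.1], 108)]
scene now [([246.7, 134.0], 58)]
  model 0.05 [248.7 134. ]
  model 0.1 [248.8 132.7]
  model 0.2 [249.2 130.2]
  model 0.3 [249.7 127.8]
  model 0.4 [250.5 125.5]
  model 0.65 [253.4 120.7]
top before [([234.3, 249.6], 208)]
top now [([239.2, 258.9], 230)]
  model 0.05 [238.9 256.8]
  model 0.1 [238.8 256.5]
  model 0.2 [238.3 255.7]
  model 0.3 [237.7 254.6]
  model 0.4 [236.9 253.1]
  model 0.65 [234.3 247.8]
```

```bash
python3 - <<'E'
from fit import *
from nav import P
g=lambda f:cv2.cvtColor(cv2.imread('pics/'+f),cv2.COLOR_BGR2GRAY).astype(np.float32)
for n,regs in(('top',{'crease':(176,165,75,28),'tieplate':(225,235,70,60),'spool':(118,215,40,35),'keeper':(198,176,25,18)}),('scene',{'guard':(280,150,50,60),'ring_plate':(210,150,40,55),'spool':(322,160,35,40)})):
    a,b=g(n+'0.png'),g(n+'9.png')
    for k,(x,y,w,h) in regs.items():
        hw=cv2.createHanningWindow((w,h),cv2.CV_32F);A,B=[cv2.Laplacian(cv2.GaussianBlur(i,(0,0),1),cv2.CV_32F)[y:y+h,x:x+w] for i in(a,b)]
        s,r=cv2.phaseCorrelate(A,B,hw)
        Wm=np.eye(2,3,dtype=np.float32)
        try: e,Wm=cv2.findTransformECC(a[y:y+h,x:x+w],b[y:y+h,x:x+w],Wm,cv2.MOTION_TRANSLATION)
        except Exception: e=-1
        print(n,k,np.round(s,2),round(r,2),'ecc',Wm[:,2].round(2),round(e,2))
    f=lambda v:proj(n,W(P,v))
    print(' expected for -4mm guard',(f((78,0,150))-f((82,0,150))).round(2))
E
```

```text
top crease [0.66 0.87] 0.84 ecc [0.54 0.93] 0.97
top tieplate [ 0.11 -0.01] 0.73 ecc [0.93 0.37] 0.68
top spool [ 0.02 -0.05] 0.99 ecc [0. 0.] 1.0
top keeper [ 4.77 14.98] -0.01 ecc [0.8  1.57] 0.97
 expected for -4mm guard [0.81 1.81]
scene guard [-0.95 -0.24] 1.14 ecc [-0.72  0.32] 0.97
scene ring_plate [-0.08  0.03] 1.02 ecc [-0.01  0.39] 0.95
scene spool [-0.07 -0.04] 0.94 ecc [-0.02 -0.  ] 1.0
 expected for -4mm guard [-1.41 -0.68]
```

```bash
python3 - <<'E'
from fit import *
from nav import P
def prof(n,f,xs,ys,z):
    im=cv2.imread('pics/'+f).astype(np.float32).sum(2)
    m=np.array([[proj(n,W(P,(x,y,z))) for x in xs] for y in ys],np.float32)
    return cv2.remap(im,m[...,0],m[...,1],cv2.INTER_CUBIC)
for n in('top','scene'):
  for lab,x0,x1,ys in(('crease',72,96,list(range(-52,-14,2))+list(range(14,52,2))),('tongue end',68,92,range(-8,9,2)),('rear edge of guard',8,40,range(28,54,2))):
    xs=np.arange(x0,x1,.25)
    A,B=[np.gradient(cv2.GaussianBlur(prof(n,n+k+'.png',xs,ys,150 if 'ton' not in lab else 162),(0,0),3,sigmaY=.01).mean(0)) for k in'09']
    sh=np.arange(-8,9,.25)
    c=[np.corrcoef(A[32:-32] if len(A)>90 else A[20:-20],np.interp(xs+s,xs,B)[32:-32] if len(A)>90 else np.interp(xs+s,xs,B)[20:-20])[0,1] for s in sh]
    print(n,lab,'shift mm',sh[int(np.argmax(c))],round(max(c),3))
E
```

```text
top crease shift mm -3.25 0.999
top tongue end shift mm 0.75 0.948
top rear edge of guard shift mm -3.25 0.588
scene crease shift mm -2.75 0.997
scene tongue end shift mm -2.5 0.999
scene rear edge of guard shift mm 2.75 0.866
```

```bash
python3 -c "
from h import *
print(robot.hand_in())"
```

```text
the job is handed in; nothing more can be done
None
```

I hooked the draw latch and pressed the lever home on its stop, then handed the job in at about 22.5 s of the 51 s. The hand-in reports no verdict.

**What I did**
- I gripped the loop's cross pin by its ends, took it over the keeper's lip and lowered it to the floor. I then drew it back until the force rose against the web.
- With the fingers closed on the red sleeve, I swept the lever down over centre in small steps until it stopped. The reading rose from about 2 N to 15 N over 1.5 mm of commanded travel, with about 0.6 mm of actual movement. I stopped there and backed clear.

**What the last checks showed**
- **Lever:** it lies at about 0.05 rad in the scene and top images, which matches the height where I felt the stop.
- **Guard:** it moved in by 2.5 to 3.3 mm, from about 0.036 to about 0.012 rad, under the 0.018 limit. Coarser image matches gave 2.2 to 3.6 mm.
- **Pin:** close-up pictures taken before pressing the lever showed it under the lip. The guard being drawn in since then supports that it stayed hooked.
- **Bench:** I checked only the spool, which had not moved. The arm kept well above everything else.

**Unclear or not checked**
- Two image edges, the tongue end in the top view and the guard's rear edge in the scene view, disagreed with the guard shift. They matched poorly (0.95 and 0.87), so I discounted them. The top view's rear edge agreed, but its match was weak too (0.59).
- The lever force on the way down was only about 4 N, where up to 8 N was expected.
- The force on the stop's rubber cap after I let go could not be measured.

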